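# Find the soft brake lever and hold it in for bleeding

## Robot

A 6-joint arm with a two-finger parallel gripper is mounted at the origin on a cart in front of the work surface, level with it; the furniture and walls round the work are solid. World frame = base frame: x ahead of the robot, y to its left, z up, the work surface at z = 0. Lengths are in mm, angles in rad, forces in N, time in s.
With the tool pointing down it reaches from about 275 to 850 mm from the base axis. Payload 19 kg.
Tool frame: the origin (TCP) lies between the finger pads; the fingertips stand ctrl.tcp_to_tips ahead of it and the grasp point (between the pads) lies 11 mm behind it (ctrl.tcp_to_tips is the distance from the TCP to the fingertips, in mm); z points along the fingers, x is the direction in which the jaws open and shut, and the axes are right-handed (so a half turn about z gives the same grasp; the last joint's range is limited). The gripper opens to 85 mm and grips with 20 to 120 N. Pads are 22 mm wide; open, the fingers measure 114 mm over their backs; the gripper's body (76 mm by 85 mm) begins 54 mm behind the grasp point. The pads swing forward as they close: fully open they stand 13 mm farther back than shut.
Start: joints at [0.997, 0.15, 1.437, -0, 1.554, -0.134], TCP at [244.811, 520.249, 239.267] pointing down, gripper open.
Joint ranges: [-2.8, 2.8], [-0.68, 2.1], [0.12, 2.68], [-1.39, 4.53], [0.16, 2.79], [-2.81, 2.81]. Speed limits (rad/s): [1.89, 1.89, 2.22, 3.01, 3.01, 3.01].

## Interface

Orientations are given as [roll, pitch, yaw] about the fixed x, y, z axes, in that order (R = Rz(yaw) Ry(pitch) Rx(roll)).
In Python, from bench import ctrl, read_camera, calibration gives the robot as it stands.
- The arm moves only by the tool jog_arm, never from a script. Its argument "series" is a list of rows, each a list of 7 numbers: the shift along the tool's x, y, z in cm, then the turn, a rotation vector about the tool's x, y, z in rad, then the closure, from 0 (fully open) to 1 (shut). A call has 1 to 20 rows; each row shifts and turns the commanded pose from where the row before left it, along the tool's axes as they then stand; what a row does not reach is not made up. A row lasts 1/10 s, in which the tool goes at most 50 mm and 8.59 degrees, less where a joint would pass 70% of its speed; a pose out of reach is approached as far as the arm can. A call is refused whole if a number of a shift passes 5 or a number of a turn 0.15, either way. A call with a gripper value outside its range is refused whole. The fingers move at their own pace and stop on an object; "newtons" is the grip in N (left out, the last holds). Time passes only in rows, so rows that do not move let the fingers close. It gives the time, the measured TCP pose, the force and the opening at its end, in the units of the state.
- ctrl.get_state(): the state, without advancing time (a new reading comes with each control period).
- read_camera(name): name is "side" or "top"; returns the picture (384x512x3 uint8, red, green, blue); there is no depth.
- calibration(name): a dict with "fx", "fy", "cx", "cy" (pixels), "k1" (the pictures are not rectified: a ray, as slopes to the right and down, at radius r is drawn at 1 + k1 r^2 times it, then the intrinsics apply), "R" (3x3) and "t" (3): a world point X has camera coordinates R X + t. Camera axes: x right, y down, z forward; pixel columns grow to the right and rows downward; lengths in mm; the calibration is good to about 2 mm. A picture is of the moment at which its call begins. calibration takes no time and is no camera call.
- ctrl.hand_in(): hands the job in, once; it reports no verdict.
The state is a dict: "t": time; "q": joint angles; "dq": joint speeds; "joint_torque": joint torques, N m; "tool_pos": TCP position; "tool_rot": TCP orientation; "wrist_force": force on the tool from outside, world axes, zero at the start; "torque": the same for the moment, N m; "opening": finger opening in mm.
Only numpy, scipy, OpenCV 4.12 (cv2) and the standard library are available. Lean on these libraries where they do the work, as an engineer would, in place of code of your own. Each camera call takes 0.05 s, during which the arm holds its last target.

## Task

Two hydraulic brake levers stand on the bench to be checked after an overhaul: one comes up firm well short of its grip, as it should, the other is soft and goes all the way to its grip. Press each lever in from the front with the outside of the fingers until it stops, keeping it firmly pressed for a moment to find out which is which; take hold of nothing, do not touch the grips or reach behind the levers, and let the sound one spring out again. Finish while still holding the soft lever firmly in against its grip, so that I can bleed it, and leave everything else on the bench where it lies.

Things in the scene. Friction and masses are not known exactly. Their poses are not given: they have to be found in the camera images.
- stand_a: Fixed bench stand: steel foot 110 x 90 mm, post, clamp (top 122 mm) holding a level stub bar, axis 100 mm above the bench. Origin: under the post, on the bench. The bar runs 236 mm along the stand's -y; its lever is in front of it (-x side) and is pressed toward +x; z up. The lever's black body (top 127 mm) is at y = -20 to -97, x = -49 to +16 mm. Both stands look alike and trade places.
- grip_a: Black ribbed rubber grip on the bar of stand_a: 31 mm in diameter, fixed, axis 100 mm above the bench. Same origin and axes as stand_a: it covers y = -100 to -236 mm. Not to be touched by the robot.
- back_a: Rear face of the blade of lever_a (the side toward the grip). Origin: on the hinge pin, 100 mm above the bench; turns with the lever. The fingers stay out of the gap behind it.
- lever_a (a joint): Hand lever of stand_a, on an upright hinge pin at x = -34, y = -88 mm in the stand's frame. Rad: 0 = out, grows as it goes in (anticlockwise from above); at 0.42 it lies against the grip. A sound lever stops at 0.23 (blade about 20 mm off the grip), force rising to 10 N within about 3 mm; a soft one goes on to 0.42. Return spring: 1 N (out) to 3 N (in) at the blade; it comes out by itself.
- blade_a (a point): Where to press lever_a: front of its blade (side away from the grip), half-way up, 92 mm from the hinge; moves with it. Blade 14 mm high (93 to 107 mm above the bench), 10 mm thick, 40 mm more to its rounded end, slanting 24 degrees off the grip when out (point then at x = -64, y = -176 mm in the stand's frame). Travel 20 mm to a firm stop, 38 mm to the grip. Free in front, and below to 30 mm.
- stand_b: Fixed bench stand: steel foot 110 x 90 mm, post, clamp (top 122 mm) holding a level stub bar, axis 100 mm above the bench. Origin: under the post, on the bench. The bar runs 236 mm along the stand's -y; its lever is in front of it (-x side) and is pressed toward +x; z up. The lever's black body (top 127 mm) is at y = -20 to -97, x = -49 to +16 mm. Both stands look alike and trade places.
- grip_b: Black ribbed rubber grip on the bar of stand_b: 31 mm in diameter, fixed, axis 100 mm above the bench. Same origin and axes as stand_b: it covers y = -100 to -236 mm. Not to be touched by the robot.
- back_b: Rear face of the blade of lever_b (the side toward the grip). Origin: on the hinge pin, 100 mm above the bench; turns with the lever. The fingers stay out of the gap behind it.
- lever_b (a joint): Hand lever of stand_b, on an upright hinge pin at x = -34, y = -88 mm in the stand's frame. Rad: 0 = out, grows as it goes in (anticlockwise from above); at 0.42 it lies against the grip. A sound lever stops at 0.23 (blade about 20 mm off the grip), force rising to 10 N within about 3 mm; a soft one goes on to 0.42. Return spring: 1 N (out) to 3 N (in) at the blade; it comes out by itself.
- blade_b (a point): Where to press lever_b: front of its blade (side away from the grip), half-way up, 92 mm from the hinge; moves with it. Blade 14 mm high (93 to 107 mm above the bench), 10 mm thick, 40 mm more to its rounded end, slanting 24 degrees off the grip when out (point then at x = -64, y = -176 mm in the stand's frame). Travel 20 mm to a firm stop, 38 mm to the grip. Free in front, and below to 30 mm.
- screwdriver: Bystander, loose: screwdriver with a red handle, 195 mm long, 31 mm thick, lying near a stand. Origin: centre of its underside.
- ring_cap: Bystander, loose: dark printed ring cap, 36 mm across, 18 mm high, near a stand's foot. Origin: centre of its underside.
- puck: Bystander, loose: turned steel puck, 45 mm across, 12 mm high, near a stand. Origin: centre of its underside.
- hex_keys: Bystander, loose: hex key set in a green holder, 118 x 30 x 23 mm, near a stand's foot. Origin: centre of its underside.
- marker_pen: Bystander, loose: white marker pen, 134 mm long, 14 mm thick, near the front edge of the bench. Origin: centre of its underside.

How it is judged:
By the outcome, as a careful person would: the job done as asked, in the order asked, and still so for the second after the job is handed in, while the arm keeps its last pose, push and grip.
It also fails if it takes over 61 s, if anything falls off the work surface, if the arm or the gripper's body presses on something with over 40 N, if the wrist force passes 120 N, or if a joint passes its speed limit or range.

## Working session

There is one attempt and no reset: what is moved stays moved. The work goes in short steps, Python scripts to look and compute and a tool call to move; the robot and the scene stay as the last step left them, time stands still between calls to the robot, and variables do not carry over. Pictures are saved under pics/ and viewed, and the job is handed in when it is done.

Besides the shell and the picture viewer there is one more tool, called after "Call:" by a JSON object that holds its "api" and its "payload". jog_arm: Moves the arm, as the interface text tells. Its arguments: {"type":"object","properties":{"series":{"type":"array"},"newtons":{"type":"number"}},"required":["series"]}

```bash
mkdir -p pics; ls; python3 - <<'E'
from bench import ctrl, read_camera, calibration
import cv2, json
for n in ("side","top"):
    im=read_camera(n); cv2.imwrite(f"pics/{n}0.png",cv2.resize(im[:,:,::-1],(800,600),interpolation=cv2.INTER_CUBIC)); cv2.imwrite(f"pics/raw_{n}0.png",im[:,:,::-1])
    print({k:(v if not hasattr(v,'tolist') else v.tolist()) for k,v in calibration(n).items()})
print(ctrl.get_state(), ctrl.tcp_to_tips)
E
```

```text
pics
{'fx': 405.9450320985514, 'fy': 405.9450320985514, 'cx': 251.55557459448482, 'cy': 191.5314756204942, 'k1': -0.10001241378145952, 'R': [[0.6178831336449663, -0.7861663896973671, 0.012760911694870966], [-0.6070443189446472, -0.4872923116070737, -0.6277287613975199], [0.49971754821509556, 0.38011657522244713, -0.7783275411078884]], 't': [-340.0564757502217, 408.7076887867841, 839.1960551690526]}
{'fx': 450.56118236971884, 'fy': 450.56118236971884, 'cx': 254.14309775950449, 'cy': 190.1977837139007, 'k1': -0.13342965925286843, 'R': [[0.021165405252139287, -0.9994807122218736, 0.02429673881344238], [-0.990848047480722, -0.024210710313973566, -0.13279302809159], [0.13331231160006815, -0.021263757959231227, -0.9908459416949225]], 't': [-9.586846020178966, 569.0137171006527, 1080.1708935658862]}
{'t': 0.1, 'q': array([ 9.96995524e-01,  1.50939879e-01,  1.43794436e+00, -1.55323191e-06,
        1.55380911e+00, -1.34018046e-01]), 'dq': array([ 1.73921558e-04, -4.26649463e-04, -9.34624868e-04,  3.57205020e-06,
       -1.18605337e-03,  9.88715242e-04]), 'joint_torque': array([ 5.03625997e-03, -7.14386058e+01, -5.71798217e+01, -1.26617351e-04,
        7.12112524e-03,  1.43247667e-04]), 'tool_pos': array([244.71441545, 520.09363895, 238.74487353]), 'tool_rot': array([-3.14144712e+00,  1.09103398e-03,  1.13101368e+00]), 'wrist_force': array([-0.0660767 ,  0.27396438, -0.28629852]), 'torque': array([ 0.02170025, -0.01208313,  0.02434623]), 'opening': 85.3510816263819} 8.0
```

View pics/top0.png

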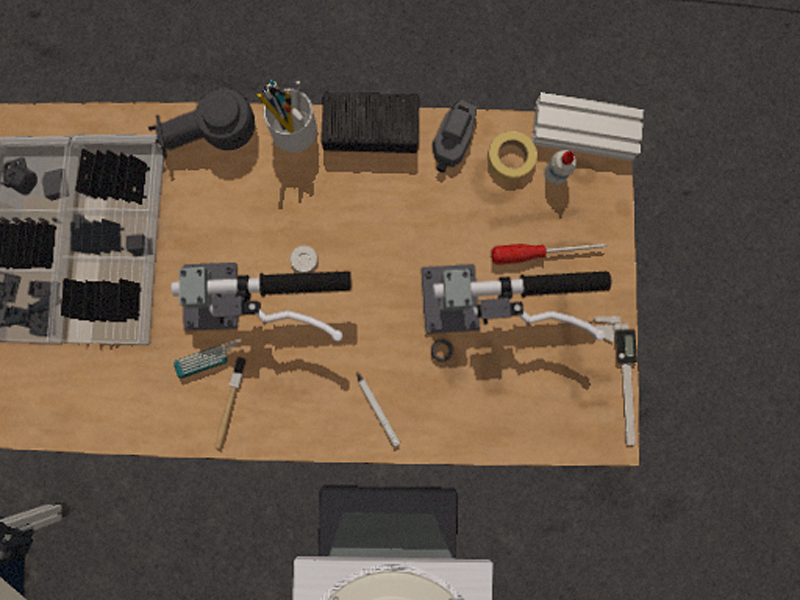

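View pics/side0.png

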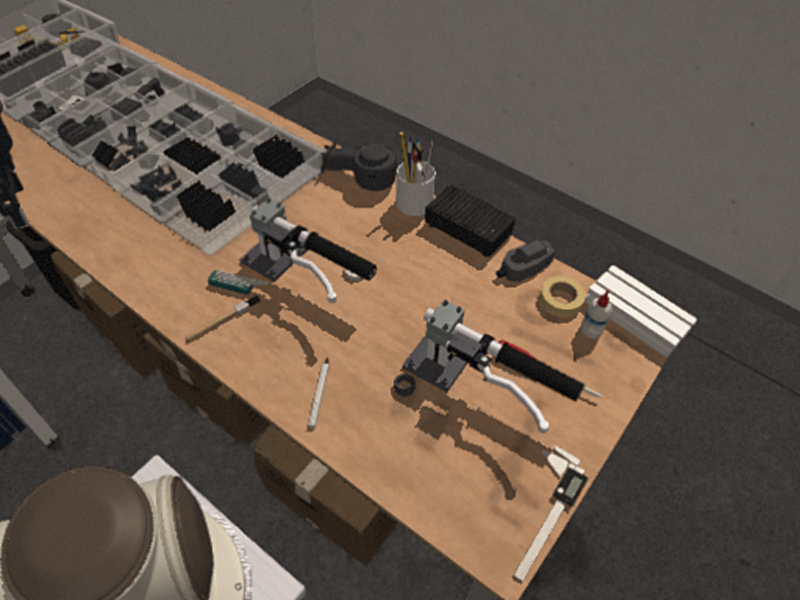

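Top view: left stand grip spans about (262–350, 282), lever tip (337,336). Right stand grip (523–610, 283), lever tip (605,333), with a caliper near its tip. I'll enlarge both.

```bash
cat > h.py <<'E'
import numpy as np, cv2
from bench import ctrl, read_camera, calibration
def ray(n,u,v):
    c=calibration(n); R=np.array(c['R']);t=np.array(c['t'])
    d=np.array([(u-c['cx'])/c['fx'],(v-c['cy'])/c['fy']]); s=d.copy()
    for _ in range(20): s=d/(1+c['k1']*(s@s))
    return -R.T@t, R.T@np.array([s[0],s[1],1])
def onz(n,u,v,z):
    o,d=ray(n,u,v); return o+d*(z-o[2])/d[2]
def proj(n,X):
    c=calibration(n); p=np.array(c['R'])@np.array(X)+np.array(c['t']); s=p[:2]/p[2]; s=s*(1+c['k1']*(s@s))
    return s[0]*c['fx']+c['cx'], s[1]*c['fy']+c['cy']
def tri(a,b):
    (o1,d1),(o2,d2)=ray('top',*a),ray('side',*b)
    A=np.c_[d1,-d2]; k=np.linalg.lstsq(A,o2-o1,rcond=None)[0]
    p,q=o1+k[0]*d1,o2+k[1]*d2; return (p+q)/2, np.linalg.norm(p-q)
def crop(im,x0,y0,w,h,s,name):
    c=cv2.resize(im[y0:y0+h,x0:x0+w,::-1],None,fx=s,fy=s,interpolation=cv2.INTER_CUBIC)
    for i in range(0,w,10): cv2.line(c,(i*s,0),(i*s,5 if i%50 else 12),(0,0,255),1)
    for i in range(0,h,10): cv2.line(c,(0,i*s),(5 if i%50 else 12,i*s),(0,0,255),1)
    cv2.imwrite(f'pics/{name}.png',c)
E
python3 - <<'E'
from h import *
t=cv2.imread('pics/raw_top0.png')[:,:,::-1]; s=cv2.imread('pics/raw_side0.png')[:,:,::-1]
crop(t,100,150,130,100,6,'c1'); crop(t,260,150,150,100,5,'c2')
crop(s,130,110,130,100,6,'c3'); crop(s,240,180,160,110,5,'c4')
E
```

```text
(no output)
```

View pics/c1.png

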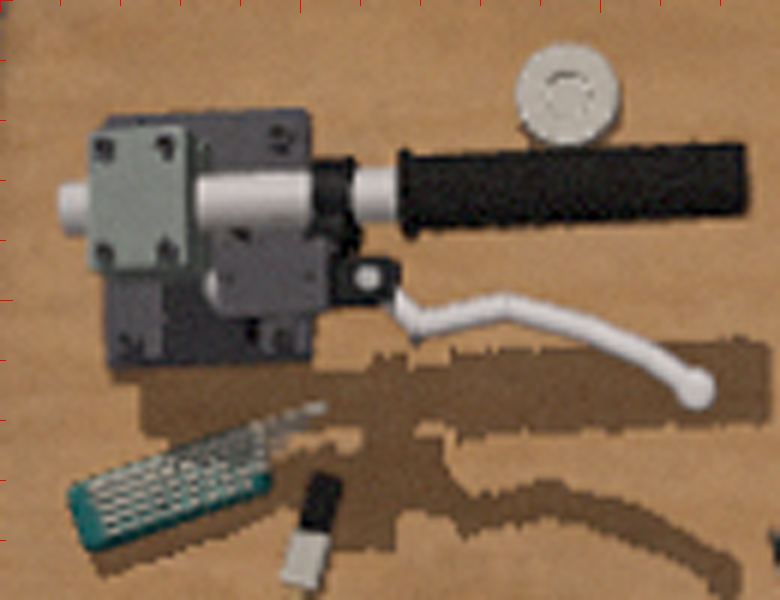

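View pics/c2.png

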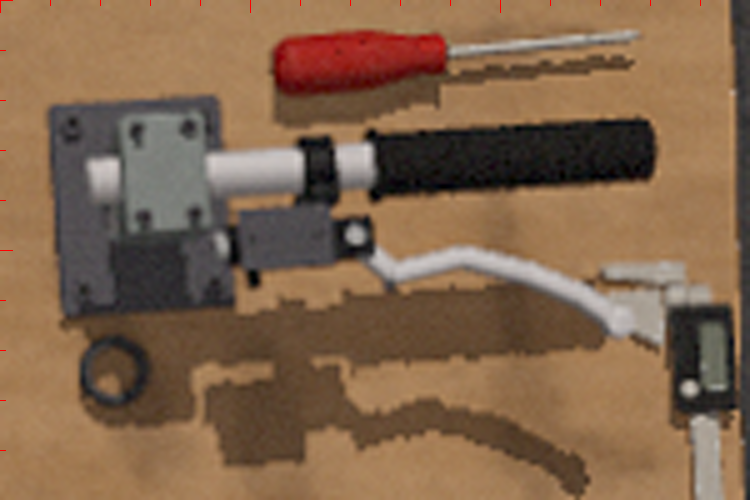

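View pics/c3.png

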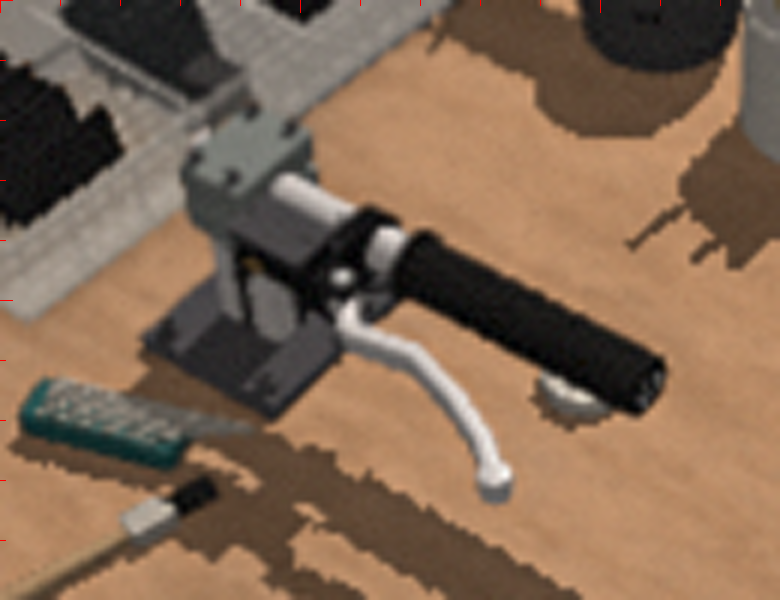

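View pics/c4.png

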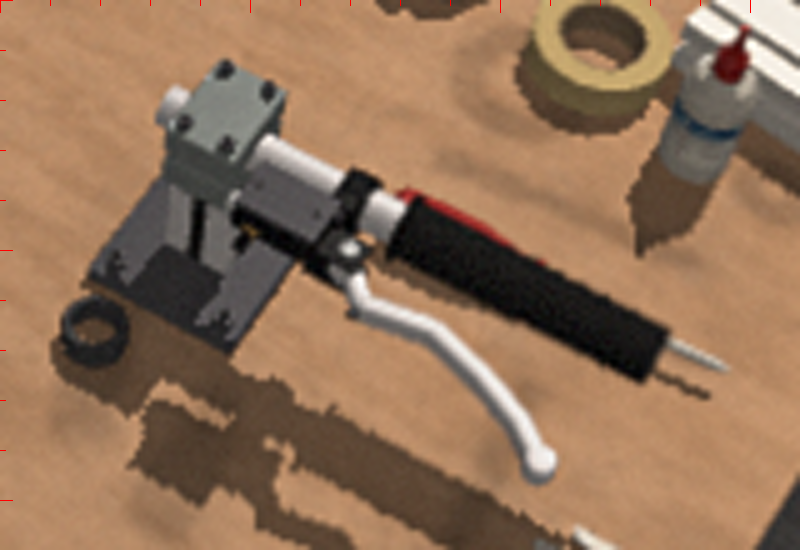

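```bash
python3 - <<'E'
from h import *
np.set_printoptions(precision=1,suppress=True)
D={'L':((167.2,182.2),(224.2,179.8),(161.3,196.2),(215.8,214.7),(187,156.2),(212.3,190)),
'R':((335,182.8),(390,180),(331.2,196.8),(384.2,213.6),(309.6,229.6),(348,272.4))}
for k,(f,e,p,t,sp,st) in D.items():
    F,E=onz('top',*f,100),onz('top',*e,100)
    print(k,'flange',F,'end',E,'len',np.linalg.norm(E-F),'ang',np.arctan2(-(E-F)[0]*-1,-(E-F)[1]))
    print(' pin tri',tri(p,sp),' tip tri',tri(t,st), 'tip z100',onz('top',*t,100))
    u=(E-F)/np.linalg.norm(E-F); yax=-u; xax=np.array([yax[1],-yax[0],0])
    yaw=np.arctan2(yax[1],yax[0])-np.pi/2
    O=((F-yax*-100)+(E-yax*-236))/2
    P=tri(p,sp)[0]; loc=P-O; T=tri(t,st)[0]-O
    print(' origin',O,'yaw',yaw,'pin local',loc@xax,loc@yax,' tip local',T@xax,T@yax)
    B=O+xax*-64+yax*-176; print(' blade',B, proj('top',[B[0],B[1],100]),proj('side',[B[0],B[1],100]))
    print('  pin', onz('top',*p,115))
print(onz('top',640*.64,340*.64,0), onz('top',600*.64,460*.64,0))
E
```

```text
L flange [574.7 209.4 100. ] end [583.7  75.5 100. ] len 134.1434540935055 ang 0.06674632334785288
 pin tri (array([540.3, 219. , 112.2]), np.float64(1.2609142547059147))  tip tri (array([501.3,  92.3, 100.8]), np.float64(0.6843194867529855)) tip z100 [501.1  92.6 100. ]
 origin [568.  310.1 100. ] yaw 0.06674632334785291 pin local -33.670880620081206 -89.01238398840512  tip local -81.05287166165334 -212.82123359020986
 blade [515.9 130.2 100. ] (np.float64(199.87500006401365), np.float64(207.9899647818105)) (np.float64(205.1211443331117), np.float64(179.89618415353218))
  pin [539.5 218.9 115. ]
R flange [ 583.1 -186.5  100. ] end [ 593.4 -320.6  100. ] len 134.4908017700316 ang 0.07643757938008267
 pin tri (array([ 547.9, -174.8,  113.3]), np.float64(0.198157736707956))  tip tri (array([ 511.8, -303.4,  103.7]), np.float64(0.681414995651122)) tip z100 [ 512.3 -304.9  100. ]
 origin [575.4 -86.  100. ] yaw 0.07643757938008267 pin local -34.20423552313667 -86.40608300509216  tip local -80.07298075602009 -211.9022204699667
 blade [ 525.  -266.4  100. ] (np.float64(368.32057933948346), np.float64(207.92149723852847)) (np.float64(336.7616673981122), np.float64(260.1195078281373))
  pin [ 547.6 -174.4  115. ]
[ 511.9 -405.1    0. ] [ 313.8 -334.8    0. ]
```

Call:
{"api": "jog_arm", "payload": {"series": [[0, 0, 0, 0, 0, -0.127, 0.5], [0, 0, 0, 0, 0, -0.127, 1], [0, 0, 0, 0, 0, -0.127, 1], [0, 0, 0, 0, 0, -0.126, 1], [0, 0, 0, 0, 0, 0, 1], [0, 0, 0, 0, 0, 0, 1], [0, 0, 0, 0, 0, 0, 1]], "newtons": 60}}

```text
t: 0.8
tool_pos: [244.8, 520.2, 239.2]
tool_rot: [-3.141, 0.0, 1.635]
wrist_force: [-0.3, 0.4, 0.4]
opening: 0.2
```

```bash
cat >> h.py <<'E'
from scipy.spatial.transform import Rotation as Ro
S={'L':(np.array([568.0,310.1]),0.0667),'R':(np.array([575.4,-86.0]),0.0764)}
def w(k,x,y):
    o,a=S[k]; return o+np.array([np.cos(a)*x-np.sin(a)*y, np.sin(a)*x+np.cos(a)*y])
def l(k,p):
    o,a=S[k]; d=np.array(p[:2])-o; return np.array([np.cos(a)*d[0]+np.sin(a)*d[1], -np.sin(a)*d[0]+np.cos(a)*d[1]])
def to(k,x,y,z):
    s=ctrl.get_state(); R=Ro.from_euler('xyz',s['tool_rot']).as_matrix()
    d=np.r_[w(k,x,y),z]-s['tool_pos']
    yawt=np.pi/2+S[k][1]
    print('tool shift cm',np.round(R.T@d/10,2),'turn tool z',round(-(yawt-s['tool_rot'][2]),3))
def st(k):
    s=ctrl.get_state(); a=S[k][1]; f=s['wrist_force']
    print('t',s['t'],'local',l(k,s['tool_pos']).round(1),'z',s['tool_pos'][2].round(1),'rot',s['tool_rot'].round(3),'F local',round(np.cos(a)*f[0]+np.sin(a)*f[1],2),round(-np.sin(a)*f[0]+np.cos(a)*f[1],2),round(f[2],2),'op',s['opening'])
E
python3 - <<'E'
from h import *
st('L'); to('L',-105,-172,220); 
crop(read_camera('side'),0,0,512,384,1,'x0')
E
```

```text
t 0.8 local [-308.5  231.2] z 239.2 rot [-3.141  0.     1.635] F local -0.29 0.39 0.36 op 0.18970773505718522
tool shift cm [-40.27  20.45   1.92] turn tool z -0.003
```

Call:
{"api": "jog_arm", "payload": {"series": [[-2.5, 1.3, 0.15, 0, 0, 0, 1], [-3, 1.5, 0.15, 0, 0, 0, 1], [-3, 1.5, 0.15, 0, 0, 0, 1], [-3, 1.5, 0.15, 0, 0, 0, 1], [-3, 1.5, 0.15, 0, 0, 0, 1], [-3, 1.5, 0.15, 0, 0, 0, 1], [-3, 1.5, 0.15, 0, 0, 0, 1], [-3, 1.5, 0.15, 0, 0, 0, 1], [-3, 1.5, 0.15, 0, 0, 0, 1], [-3, 1.5, 0.15, 0, 0, 0, 1], [-3, 1.5, 0.15, 0, 0, 0, 1], [-3, 1.5, 0.15, 0, 0, 0, 1], [-3, 1.5, 0.15, 0, 0, 0, 1], [-1.8, 1.1, 0, 0, 0, 0, 1], [0, 0, 0, 0, 0, 0, 1], [0, 0, 0, 0, 0, 0, 1]]}}

```text
t: 2.45
tool_pos: [475.4, 131.7, 219.7]
tool_rot: [-3.141, -0.0, 1.636]
wrist_force: [0.1, 0.4, -0.7]
opening: -0.1
```

```bash
python3 - <<'E'
from h import *
st('L'); to('L',-105,-172,92)
crop(read_camera('side'),60,0,300,225,2,'x1'); crop(read_camera('top'),100,100,200,150,4,'x2')
E
```

```text
t 2.45 local [-104.3 -171.8] z 219.7 rot [-3.141 -0.     1.636] F local 0.08 0.44 -0.65 op -0.10882057719208968
tool shift cm [-0.02 -0.06 12.77] turn tool z -0.002
```

View pics/x1.png

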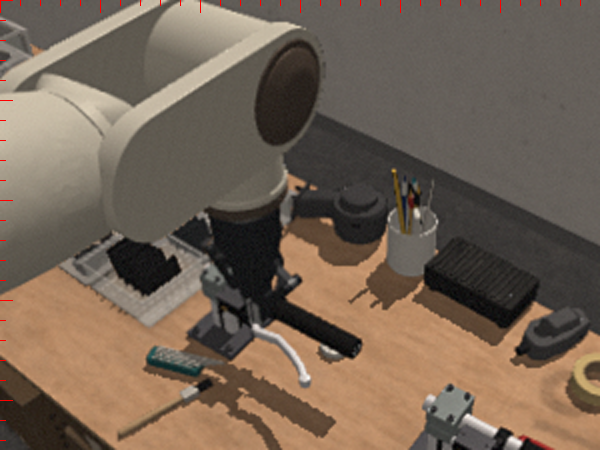

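View pics/x2.png

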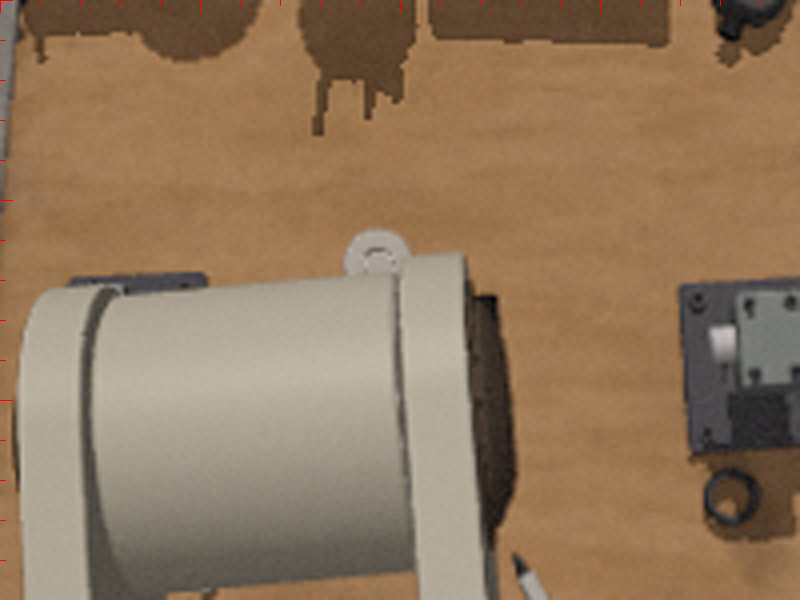

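The arm hides the lever in the top view. The side view shows the closed fingers above and in front of the left lever, at about (290,285) in the crop. Now descending.

Call:
{"api": "jog_arm", "payload": {"series": [[0, -0.06, 2, 0, 0, 0, 1], [0, 0, 2.2, 0, 0, 0, 1], [0, 0, 2.2, 0, 0, 0, 1], [0, 0, 2.2, 0, 0, 0, 1], [0, 0, 2.2, 0, 0, 0, 1], [0, 0, 1.5, 0, 0, 0, 1], [0, 0, 0.5, 0, 0, 0, 1], [0, 0, 0, 0, 0, 0, 1], [0, 0, 0, 0, 0, 0, 1]]}}

```text
t: 3.45
tool_pos: [475.1, 132.2, 92.7]
tool_rot: [3.141, -0.0, 1.638]
wrist_force: [0.4, -0.3, 0.0]
opening: 0.4
```

```bash
python3 - <<'E'
from h import *
st('L'); s=ctrl.get_state(); print(ctrl.tcp_to_tips)
p=s['tool_pos'].copy(); 
for dz in (0,-8,-21): print(proj('side',p+[0,0,dz]))
crop(read_camera('side'),130,100,150,112,5,'x3')
E
```

```text
t 3.45 local [-104.6 -171.3] z 92.7 rot [ 3.141 -0.     1.638] F local 0.41 -0.33 0.03 op 0.37584995993995785
8.0
(np.float64(194.22621068988903), np.float64(190.65531022016614))
(np.float64(194.52251662653677), np.float64(192.5781050405627))
(np.float64(194.99723529560052), np.float64(195.65508977150148))
```

View pics/x3.png

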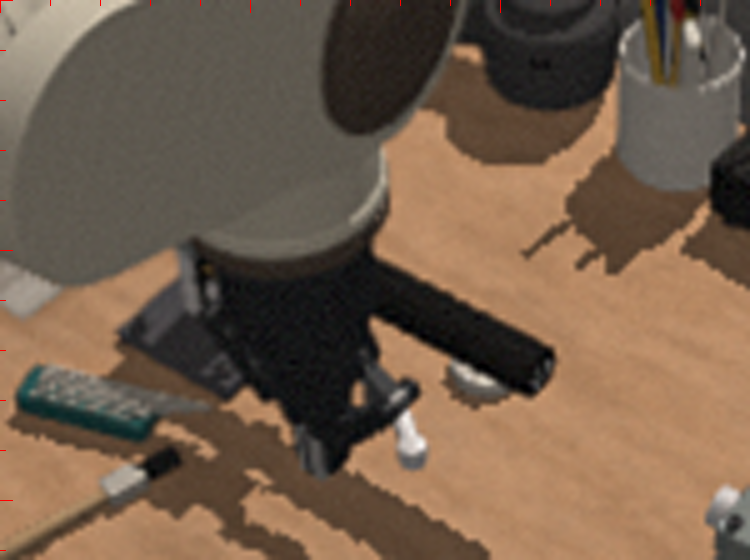

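Call:
{"api": "jog_arm", "payload": {"series": [[0, 0.5, 0, 0, 0, 0, 1], [0, 0.5, 0, 0, 0, 0, 1], [0, 0.5, 0, 0, 0, 0, 1], [0, 0.5, 0, 0, 0, 0, 1], [0, 0.4, 0, 0, 0, 0, 1], [0, 0.3, 0, 0, 0, 0, 1], [-0.05, 0.3, 0, 0, 0, 0, 1], [-0.05, 0.3, 0, 0, 0, 0, 1], [0, 0, 0, 0, 0, 0, 1]]}}

```text
t: 4.4
tool_pos: [508.0, 132.9, 91.7]
tool_rot: [-3.141, 0.0, 1.638]
wrist_force: [-1.1, 0.6, 1.2]
opening: 0.3
```

```bash
python3 - <<'E'
from h import *
st('L')
E
```

```text
t 4.4 local [ -71.7 -172.8] z 91.7 rot [-3.141  0.     1.638] F local -1.09 0.67 1.18 op 0.28792126393466183
```

Call:
{"api": "jog_arm", "payload": {"series": [[-0.03, 0.3, 0, 0, 0, 0, 1], [-0.03, 0.3, 0, 0, 0, 0, 1], [-0.03, 0.3, 0, 0, 0, 0, 1], [0, 0, 0, 0, 0, 0, 1]]}}

```text
t: 4.8
tool_pos: [517.2, 132.7, 91.8]
tool_rot: [3.142, 0.0, 1.638]
wrist_force: [-2.1, -0.5, -0.3]
opening: 0.3
```

Call:
{"api": "jog_arm", "payload": {"series": [[-0.03, 0.2, 0, 0, 0, 0, 1], [-0.02, 0.2, 0, 0, 0, 0, 1], [0, 0, 0, 0, 0, 0, 1]]}}

```text
t: 5.1
tool_pos: [521.0, 132.5, 91.8]
tool_rot: [-3.142, 0.0, 1.638]
wrist_force: [-1.6, -0.5, -0.7]
opening: -0.2
```

```bash
python3 - <<'E'
from h import *
st('L')
E
```

```text
t 5.1 local [ -58.7 -174.1] z 91.8 rot [-3.142  0.     1.638] F local -1.65 -0.41 -0.74 op -0.24098889881907443
```

Call:
{"api": "jog_arm", "payload": {"series": [[-0.03, 0.2, 0, 0, 0, 0, 1], [0, 0.1, 0, 0, 0, 0, 1], [0, 0, 0, 0, 0, 0, 1]]}}

```text
t: 5.4
tool_pos: [524.0, 132.4, 91.8]
tool_rot: [-3.142, 0.0, 1.638]
wrist_force: [-1.2, -1.5, 0.9]
opening: -0.2
```

Call:
{"api": "jog_arm", "payload": {"series": [[-0.03, 0.2, 0, 0, 0, 0, 1], [0, 0.1, 0, 0, 0, 0, 1], [0, 0, 0, 0, 0, 0, 1]]}}

```text
t: 5.7
tool_pos: [527.0, 132.3, 91.8]
tool_rot: [-3.142, 0.0, 1.638]
wrist_force: [-1.6, -1.2, 0.6]
opening: -0.4
```

Call:
{"api": "jog_arm", "payload": {"series": [[-0.03, 0.2, 0, 0, 0, 0, 1], [0, 0.2, 0, 0, 0, 0, 1], [0, 0, 0, 0, 0, 0, 1]]}}

```text
t: 6.0
tool_pos: [531.1, 132.3, 91.8]
tool_rot: [-3.142, 0.0, 1.638]
wrist_force: [-2.2, -1.3, 0.7]
opening: 0.2
```

Call:
{"api": "jog_arm", "payload": {"series": [[-0.03, 0.2, 0, 0, 0, 0, 1], [0, 0.2, 0, 0, 0, 0, 1], [0, 0, 0, 0, 0, 0, 1]]}}

```text
t: 6.3
tool_pos: [535.1, 132.3, 91.8]
tool_rot: [-3.142, -0.0, 1.638]
wrist_force: [-2.0, 0.3, 1.1]
opening: 0.1
```

Call:
{"api": "jog_arm", "payload": {"series": [[-0.03, 0.2, 0, 0, 0, 0, 1], [0, 0.2, 0, 0, 0, 0, 1], [0, 0, 0, 0, 0, 0, 1]]}}

```text
t: 6.6
tool_pos: [539.1, 132.3, 91.7]
tool_rot: [-3.141, -0.0, 1.638]
wrist_force: [-2.4, 2.6, 0.2]
opening: -0.0
```

Call:
{"api": "jog_arm", "payload": {"series": [[-0.02, 0.2, 0, 0, 0, 0, 1], [0, 0, 0, 0, 0, 0, 1]]}}

```text
t: 6.8
tool_pos: [541.1, 132.2, 91.7]
tool_rot: [-3.141, 0.0, 1.638]
wrist_force: [-2.4, 1.6, -0.6]
opening: -0.0
```

```bash
python3 - <<'E'
from h import *
st('L')
E
```

```text
t 6.8 local [ -38.7 -175.7] z 91.7 rot [-3.141  0.     1.638] F local -2.28 1.77 -0.62 op -0.012626116444840635
```

Soft so far. The stop against the grip should be within a few mm, so small steps now.

Call:
{"api": "jog_arm", "payload": {"series": [[-0.01, 0.1, 0, 0, 0, 0, 1], [0, 0.1, 0, 0, 0, 0, 1], [0, 0, 0, 0, 0, 0, 1]]}}

```text
t: 7.1
tool_pos: [543.0, 132.2, 91.7]
tool_rot: [-3.141, 0.0, 1.638]
wrist_force: [-2.9, 1.7, -0.5]
opening: -0.4
```

Call:
{"api": "jog_arm", "payload": {"series": [[0, 0.1, 0, 0, 0, 0, 1], [0, 0, 0, 0, 0, 0, 1]]}}

```text
t: 7.3
tool_pos: [544.0, 132.2, 91.8]
tool_rot: [-3.141, 0.0, 1.638]
wrist_force: [-3.8, 1.6, -0.1]
opening: 0.2
```

Call:
{"api": "jog_arm", "payload": {"series": [[0, 0.1, 0, 0, 0, 0, 1], [0, 0, 0, 0, 0, 0, 1]]}}

```text
t: 7.5
tool_pos: [544.5, 132.3, 91.7]
tool_rot: [-3.14, 0.0, 1.638]
wrist_force: [-7.5, 1.1, 1.5]
opening: 0.0
```

Call:
{"api": "jog_arm", "payload": {"series": [[0, 0.1, 0, 0, 0, 0, 1], [0, 0.1, 0, 0, 0, 0, 1], [0, 0, 0, 0, 0, 0, 1], [0, 0, 0, 0, 0, 0, 1], [0, 0, 0, 0, 0, 0, 1], [0, 0, 0, 0, 0, 0, 1]]}}

```text
t: 8.1
tool_pos: [545.5, 132.5, 91.6]
tool_rot: [-3.138, 0.0, 1.638]
wrist_force: [-17.2, 2.2, 6.4]
opening: 0.3
```

Call:
{"api": "jog_arm", "payload": {"series": [[0, 0.05, 0, 0, 0, 0, 1], [0, 0, 0, 0, 0, 0, 1], [0, 0, 0, 0, 0, 0, 1], [0, 0, 0, 0, 0, 0, 1], [0, 0, 0, 0, 0, 0, 1], [0, 0, 0, 0, 0, 0, 1]]}}

```text
t: 8.7
tool_pos: [545.7, 132.5, 91.6]
tool_rot: [-3.138, 0.0, 1.638]
wrist_force: [-20.3, 1.1, 8.5]
opening: 0.2
```

```bash
python3 - <<'E'
from h import *
st('L')
crop(read_camera('side'),130,100,150,112,5,'x4')
E
```

```text
t 8.7 local [ -34.1 -175.7] z 91.6 rot [-3.138  0.     1.638] F local -20.14 2.47 8.45 op 0.17099927331013323
```

View pics/x4.png

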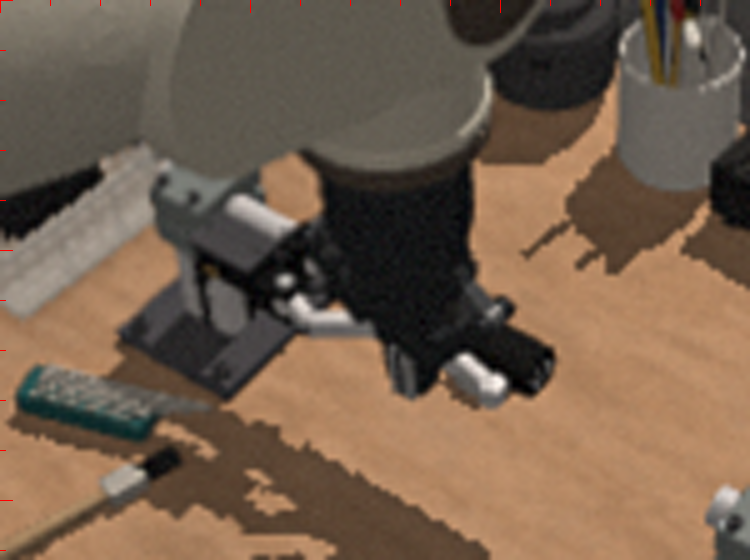

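```bash
python3 - <<'E'
from h import *
o,a=S['L']
def isect(u,v,X):
    c,d=ray('side',u,v); n=np.array([np.cos(a),np.sin(a),0]); k=(X+n[:2]@o-n@c)/(n@d); p=c+k*d; return l('L',p).round(1),p[2].round(1)
for u,v in ((408,382),(415,392),(405,402),(340,440),(320,470),(360,400)):
    print((u,v),[isect(130+u/5,100+v/5,-104.6+q) for q in (-12,0,12)])
print('pressed')
for u,v in ((510,305),(500,322),(412,395)):
    print((u,v),[isect(130+u/5,100+v/5,-34.1+q) for q in (-12,0,12)])
im=read_camera('side'); crop(im,190,140,70,52,11,'x5')
E
```

```text
(408, 382) [(array([-116.6, -247.5]), np.float64(210.7)), (array([-104.6, -236.6]), np.float64(192.2)), (array([ -92.6, -225.8]), np.float64(173.8))]
(415, 392) [(array([-116.6, -251.2]), np.float64(206.1)), (array([-104.6, -240.5]), np.float64(187.5)), (array([ -92.6, -229.7]), np.float64(169.0))]
(405, 402) [(array([-116.6, -244.4]), np.float64(194.5)), (array([-104.6, -233.5]), np.float64(175.6)), (array([ -92.6, -222.6]), np.float64(156.7))]
(340, 440) [(array([-116.6, -198.6]), np.float64(134.6)), (array([-104.6, -186.5]), np.float64(114.2)), (array([ -92.6, -174.4]), np.float64(93.7))]
(320, 470) [(array([-116.6, -181.1]), np.float64(98.1)), (array([-104.6, -168.6]), np.float64(76.8)), (array([ -92.6, -156. ]), np.float64(55.4))]
(360, 400) [(array([-116.6, -215.7]), np.float64(176.7)), (array([-104.6, -204.1]), np.float64(157.3)), (array([ -92.6, -192.4]), np.float64(138.0))]
pressed
(510, 305) [(array([ -46.1, -253.8]), np.float64(204.5)), (array([ -34.1, -244.6]), np.float64(188.3)), (array([ -22.1, -235.3]), np.float64(172.2))]
(500, 322) [(array([ -46.1, -247.3]), np.float64(188.5)), (array([ -34.1, -237.9]), np.float64(172.0)), (array([ -22.1, -228.5]), np.float64(155.5))]
(412, 395) [(array([ -46.1, -185.8]), np.float64(93.1)), (array([ -34.1, -175.1]), np.float64(74.4)), (array([ -22.1, -164.3]), np.float64(55.8))]
```

View pics/x5.png

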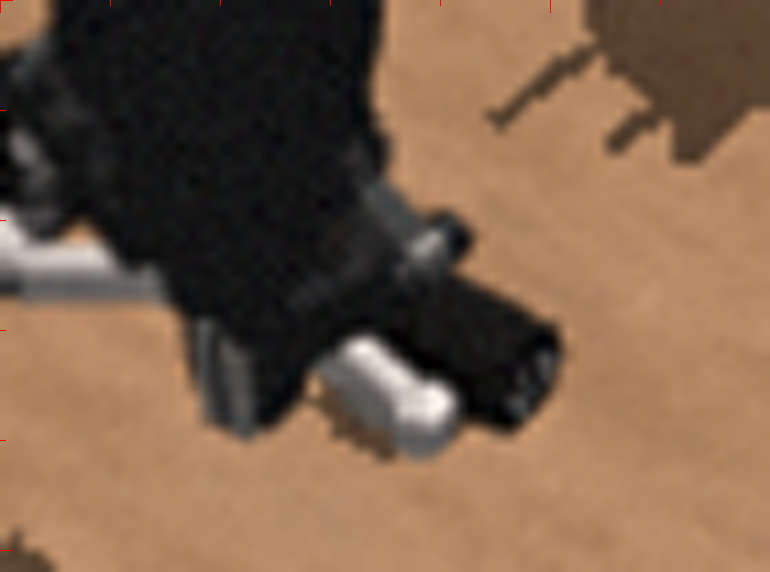

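Left lever stopped at the grip with 38 mm or more of travel, at 20 N. The gripper linkage is above z=155, clear of the grip, so the left lever is soft. I'll back off and test the right one.

Call:
{"api": "jog_arm", "payload": {"series": [[0, -0.3, 0, 0, 0, 0, 1], [0.02, -0.4, 0, 0, 0, 0, 1], [0.04, -0.5, 0, 0, 0, 0, 1], [0.04, -0.5, 0, 0, 0, 0, 1], [0.04, -0.5, 0, 0, 0, 0, 1], [0.04, -0.5, 0, 0, 0, 0, 1], [0.04, -0.5, 0, 0, 0, 0, 1], [0.04, -0.5, 0, 0, 0, 0, 1], [0, -0.6, 0, 0, 0, 0, 1], [0, -0.8, 0, 0, 0, 0, 1], [0, -1, 0, 0, 0, 0, 1], [0, -1, 0, 0, 0, 0, 1], [0, -0.8, -1, 0, 0, 0, 1], [0, 0, -3, 0, 0, 0, 1], [0, 0, -3, 0, 0, 0, 1], [0, 0, -2, 0, 0, 0, 1], [0, 0, 0, 0, 0, 0, 1], [0, 0, 0, 0, 0, 0, 1]]}}

```text
t: 10.6
tool_pos: [468.2, 129.8, 182.3]
tool_rot: [3.141, 0.0, 1.638]
wrist_force: [-0.0, 0.8, -0.1]
opening: -0.2
```

```bash
python3 - <<'E'
from h import *
st('L');to('R',-107,-172,182)
crop(read_camera('side'),130,100,150,112,5,'x6')
E
```

```text
t 10.6 local [-111.6 -173.3] z 182.3 rot [3.141 0.    1.638] F local 0.05 0.82 -0.06 op -0.22295253632089754
tool shift cm [-3.954e+01 -1.300e+00  3.000e-02] turn tool z -0.009
```

View pics/x6.png

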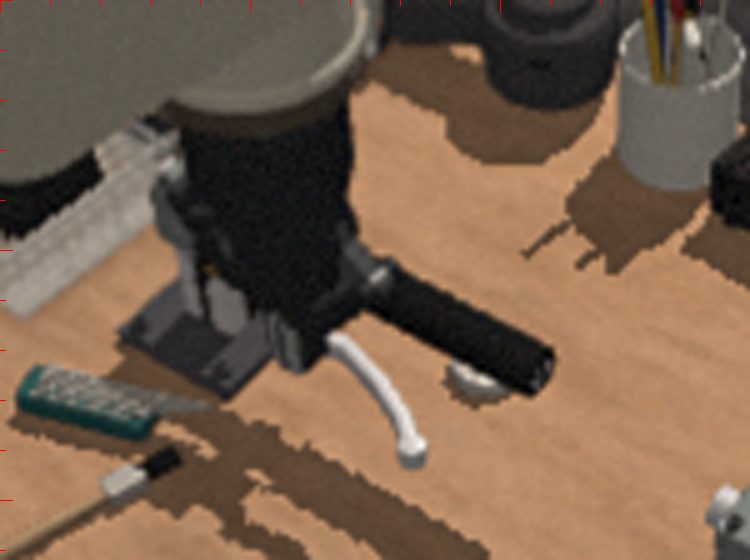

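The left lever is back out. Moving to the right stand.

Call:
{"api": "jog_arm", "payload": {"series": [[-1.5, -0.1, 0, 0, 0, -0.009, 1], [-2.5, -0.1, 0, 0, 0, 0, 1], [-2.5, -0.1, 0, 0, 0, 0, 1], [-2.5, -0.1, 0, 0, 0, 0, 1], [-2.5, -0.1, 0, 0, 0, 0, 1], [-2.5, -0.1, 0, 0, 0, 0, 1], [-2.5, -0.1, 0, 0, 0, 0, 1], [-2.5, -0.1, 0, 0, 0, 0, 1], [-2.5, -0.1, 0, 0, 0, 0, 1], [-2.5, -0.1, 0, 0, 0, 0, 1], [-2.5, -0.1, 0, 0, 0, 0, 1], [-2.5, 0, 0, 0, 0, 0, 1], [-2.5, 0, 0, 0, 0, 0, 1], [-2.5, 0, 0, 0, 0, 0, 1], [-2.5, 0, 0, 0, 0, 0, 1], [-2.5, 0, 0, 0, 0, 0, 1], [-0.5, 0, 0, 0, 0, 0, 1], [0, 0, 0, 0, 0, 0, 1], [0, 0, 0, 0, 0, 0, 1]]}}

```text
t: 12.55
tool_pos: [487.2, -264.1, 181.3]
tool_rot: [-3.141, -0.001, 1.647]
wrist_force: [-0.7, 0.5, -0.2]
opening: -0.3
```

```bash
python3 - <<'E'
from h import *
st('R');to('R',-107,-172,92); print(ctrl.get_state()['q'])
crop(read_camera('side'),240,160,160,112,5,'x7')
E
```

```text
t 12.55 local [-101.6 -170.9] z 181.3 rot [-3.141e+00 -1.000e-03  1.647e+00] F local -0.66 0.51 -0.23 op -0.30478543246771356
tool shift cm [-0.12 -0.54  8.94] turn tool z -0.0
[-6.35873539e-01  1.34337873e-01  1.57344345e+00  9.78092494e-05
  1.43486140e+00 -2.28302516e+00]
```

View pics/x7.png

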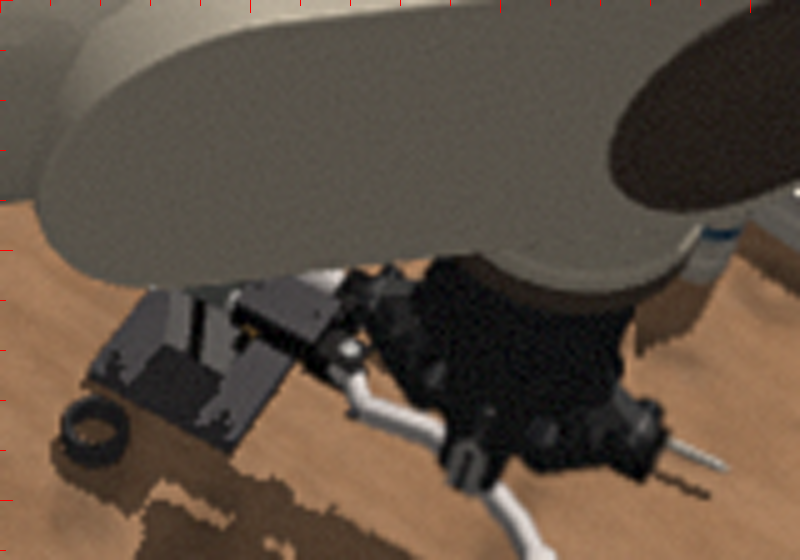

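Call:
{"api": "jog_arm", "payload": {"series": [[-0.1, -0.5, 0.5, 0, 0, 0, 1], [0, 0, 2, 0, 0, 0, 1], [0, 0, 2, 0, 0, 0, 1], [0, 0, 2, 0, 0, 0, 1], [0, 0, 1.5, 0, 0, 0, 1], [0, 0, 0.9, 0, 0, 0, 1], [0, 0, 0, 0, 0, 0, 1], [0, 0.5, 0, 0, 0, 0, 1], [0, 0.5, 0, 0, 0, 0, 1], [0, 0.5, 0, 0, 0, 0, 1], [0, 0.5, 0, 0, 0, 0, 1], [0, 0.4, 0, 0, 0, 0, 1], [0, 0.3, 0, 0, 0, 0, 1], [-0.05, 0.3, 0, 0, 0, 0, 1], [-0.05, 0.3, 0, 0, 0, 0, 1], [0, 0, 0, 0, 0, 0, 1], [0, 0, 0, 0, 0, 0, 1]]}}

```text
t: 14.3
tool_pos: [515.4, -264.8, 92.7]
tool_rot: [-3.141, -0.0, 1.647]
wrist_force: [-1.4, 0.1, 1.4]
opening: -0.2
```

Call:
{"api": "jog_arm", "payload": {"series": [[-0.03, 0.2, 0, 0, 0, 0, 1], [-0.03, 0.2, 0, 0, 0, 0, 1], [-0.03, 0.2, 0, 0, 0, 0, 1], [0, 0, 0, 0, 0, 0, 1]]}}

```text
t: 14.7
tool_pos: [521.7, -265.3, 92.8]
tool_rot: [-3.142, 0.0, 1.647]
wrist_force: [-2.3, -0.4, -0.4]
opening: -0.2
```

```bash
python3 - <<'E'
from h import *
st('R')
E
```

```text
t 14.7 local [ -67.2 -174.7] z 92.8 rot [-3.142  0.     1.647] F local -2.34 -0.17 -0.39 op -0.2022876942265152
```

Call:
{"api": "jog_arm", "payload": {"series": [[-0.03, 0.2, 0, 0, 0, 0, 1], [-0.03, 0.2, 0, 0, 0, 0, 1], [-0.03, 0.2, 0, 0, 0, 0, 1], [0, 0, 0, 0, 0, 0, 1]]}}

```text
t: 15.1
tool_pos: [527.8, -265.7, 92.8]
tool_rot: [-3.142, 0.0, 1.647]
wrist_force: [-2.3, -0.8, 0.4]
opening: 0.0
```

Call:
{"api": "jog_arm", "payload": {"series": [[-0.02, 0.15, 0, 0, 0, 0, 1], [0, 0.1, 0, 0, 0, 0, 1], [0, 0, 0, 0, 0, 0, 1]]}}

```text
t: 15.4
tool_pos: [530.2, -265.7, 92.8]
tool_rot: [-3.142, 0.0, 1.647]
wrist_force: [-1.4, -0.9, -0.4]
opening: -0.0
```

Call:
{"api": "jog_arm", "payload": {"series": [[0, 0.1, 0, 0, 0, 0, 1], [0, 0.1, 0, 0, 0, 0, 1], [0, 0, 0, 0, 0, 0, 1]]}}

```text
t: 15.7
tool_pos: [532.2, -265.5, 92.8]
tool_rot: [3.142, 0.0, 1.647]
wrist_force: [-2.2, -1.0, 1.2]
opening: -0.3
```

Call:
{"api": "jog_arm", "payload": {"series": [[0, 0.1, 0, 0, 0, 0, 1], [0, 0.05, 0, 0, 0, 0, 1], [0, 0, 0, 0, 0, 0, 1]]}}

```text
t: 16.0
tool_pos: [533.6, -265.4, 92.8]
tool_rot: [-3.142, 0.0, 1.647]
wrist_force: [-1.5, -0.6, 0.1]
opening: -0.2
```

```bash
python3 - <<'E'
from h import *
st('R')
E
```

```text
t 16.0 local [ -55.4 -175.7] z 92.8 rot [-3.142  0.     1.647] F local -1.55 -0.47 0.12 op -0.21152793413636672
```

Call:
{"api": "jog_arm", "payload": {"series": [[0, 0.1, 0, 0, 0, 0, 1], [0, 0.05, 0, 0, 0, 0, 1], [0, 0, 0, 0, 0, 0, 1]]}}

```text
t: 16.3
tool_pos: [535.1, -265.3, 92.8]
tool_rot: [-3.142, 0.0, 1.647]
wrist_force: [-1.6, -1.2, -0.3]
opening: -0.1
```

Call:
{"api": "jog_arm", "payload": {"series": [[0, 0.1, 0, 0, 0, 0, 1], [0, 0.05, 0, 0, 0, 0, 1], [0, 0, 0, 0, 0, 0, 1]]}}

```text
t: 16.6
tool_pos: [536.1, -265.3, 92.7]
tool_rot: [-3.14, -0.0, 1.647]
wrist_force: [-6.8, -1.0, 2.8]
opening: -0.1
```

Call:
{"api": "jog_arm", "payload": {"series": [[0, 0.1, 0, 0, 0, 0, 1], [0, 0, 0, 0, 0, 0, 1]]}}

```text
t: 16.8
tool_pos: [536.7, -265.3, 92.7]
tool_rot: [-3.139, -0.0, 1.647]
wrist_force: [-11.0, -1.7, 2.9]
opening: -0.3
```

Call:
{"api": "jog_arm", "payload": {"series": [[0, 0.1, 0, 0, 0, 0, 1], [0, 0.05, 0, 0, 0, 0, 1], [0, 0, 0, 0, 0, 0, 1], [0, 0, 0, 0, 0, 0, 1], [0, 0, 0, 0, 0, 0, 1], [0, 0, 0, 0, 0, 0, 1], [0, 0, 0, 0, 0, 0, 1], [0, 0, 0, 0, 0, 0, 1], [0, 0, 0, 0, 0, 0, 1], [0, 0, 0, 0, 0, 0, 1]]}}

```text
t: 17.8
tool_pos: [537.5, -265.2, 92.6]
tool_rot: [-3.138, -0.0, 1.647]
wrist_force: [-16.9, -3.1, 5.4]
opening: 0.1
```

```bash
python3 - <<'E'
from h import *
st('R'); crop(read_camera('side'),240,160,160,112,5,'x8')
E
```

```text
t 17.8 local [ -51.4 -175.8] z 92.6 rot [-3.138 -0.     1.647] F local -17.1 -1.84 5.39 op 0.14598629331813792
```

View pics/x8.png

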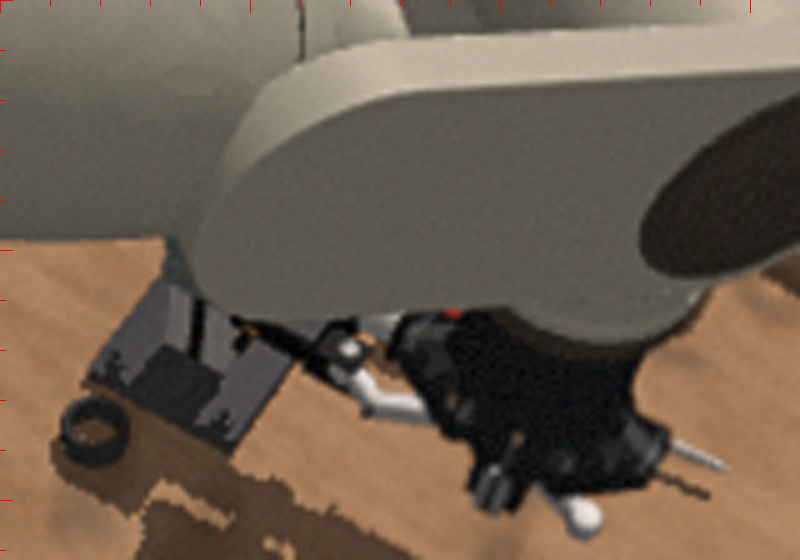

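The right lever comes up firm about 17 mm before the grip, at 17 N, so it is the sound one. Releasing it and going back to the left.

Call:
{"api": "jog_arm", "payload": {"series": [[0, -0.3, 0, 0, 0, 0, 1], [0.03, -0.4, 0, 0, 0, 0, 1], [0.04, -0.5, 0, 0, 0, 0, 1], [0.04, -0.5, 0, 0, 0, 0, 1], [0.04, -0.5, 0, 0, 0, 0, 1], [0.04, -0.5, 0, 0, 0, 0, 1], [0, -0.6, 0, 0, 0, 0, 1], [0, -0.8, 0, 0, 0, 0, 1], [0, -1, 0, 0, 0, 0, 1], [0, -1, 0, 0, 0, 0, 1], [0, 0, -2, 0, 0, 0, 1], [0, 0, -3, 0, 0, 0, 1], [0, 0, -3, 0, 0, 0, 1], [0, 0, -1, 0, 0, 0, 1], [0, 0, 0, 0, 0, 0, 1], [0, 0, 0, 0, 0, 0, 1]]}}

```text
t: 19.45
tool_pos: [477.6, -267.6, 181.8]
tool_rot: [-3.141, -0.001, 1.647]
wrist_force: [-0.1, 0.5, -0.7]
opening: 0.2
```

```bash
python3 - <<'E'
from h import *
st('R'); crop(read_camera('side'),240,160,160,112,5,'x9'); to('L',-106,-172,182)
E
```

```text
t 19.45 local [-111.4 -173.6] z 181.8 rot [-3.141e+00 -1.000e-03  1.647e+00] F local -0.08 0.53 -0.71 op 0.1529635211592004
tool shift cm [ 3.98e+01  2.65e+00 -1.00e-02] turn tool z 0.009
```

View pics/x9.png

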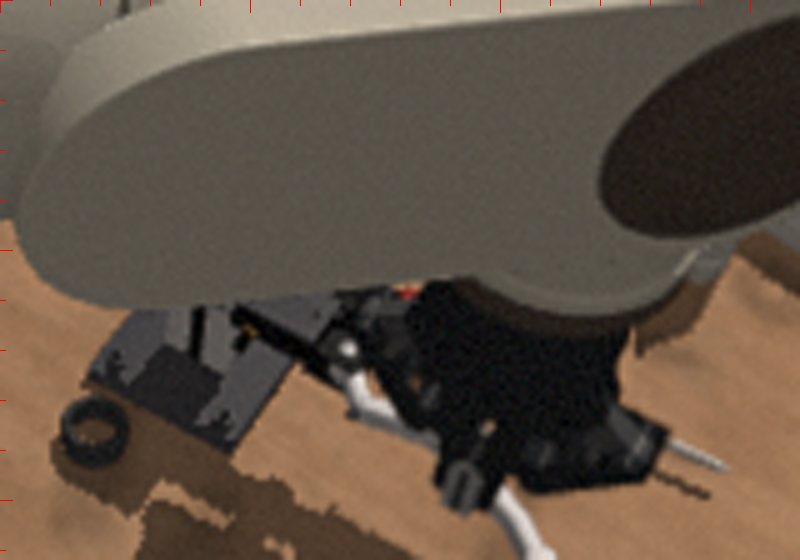

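Call:
{"api": "jog_arm", "payload": {"series": [[1.5, 0.1, 0, 0, 0, 0.009, 1], [2.5, 0.1, 0, 0, 0, 0, 1], [2.5, 0.1, 0, 0, 0, 0, 1], [2.5, 0.1, 0, 0, 0, 0, 1], [2.5, 0.1, 0, 0, 0, 0, 1], [2.5, 0.1, 0, 0, 0, 0, 1], [2.5, 0.1, 0, 0, 0, 0, 1], [2.5, 0.1, 0, 0, 0, 0, 1], [2.5, 0.2, 0, 0, 0, 0, 1], [2.5, 0.2, 0, 0, 0, 0, 1], [2.5, 0.2, 0, 0, 0, 0, 1], [2.5, 0.2, 0, 0, 0, 0, 1], [2.5, 0.2, 0, 0, 0, 0, 1], [2.5, 0.2, 0, 0, 0, 0, 1], [2.5, 0.1, 0, 0, 0, 0, 1], [2.5, 0, 0, 0, 0, 0, 1], [0.8, 0, 0, 0, 0, 0, 1], [0, 0, 0, 0, 0, 0, 1], [0, 0, 0, 0, 0, 0, 1]]}}

```text
t: 21.4
tool_pos: [472.1, 130.2, 182.2]
tool_rot: [-3.141, 0.0, 1.638]
wrist_force: [0.2, -0.4, -0.6]
opening: 0.1
```

```bash
python3 - <<'E'
from h import *
st('L'); to('L',-106,-172,92)
E
```

```text
t 21.4 local [-107.7 -173.2] z 182.2 rot [-3.141  0.     1.638] F local 0.22 -0.43 -0.55 op 0.1048079736390561
tool shift cm [0.12 0.18 9.02] turn tool z 0.001
```

Call:
{"api": "jog_arm", "payload": {"series": [[0.1, 0.2, 0.6, 0, 0, 0, 1], [0, 0, 2, 0, 0, 0, 1], [0, 0, 2, 0, 0, 0, 1], [0, 0, 2, 0, 0, 0, 1], [0, 0, 1.5, 0, 0, 0, 1], [0, 0, 0.9, 0, 0, 0, 1], [0, 0, 0, 0, 0, 0, 1], [0, 0, 0, 0, 0, 0, 1], [0, 0.5, 0, 0, 0, 0, 1], [0, 0.5, 0, 0, 0, 0, 1], [0, 0.5, 0, 0, 0, 0, 1], [0, 0.4, 0, 0, 0, 0, 1], [0, 0.3, 0, 0, 0, 0, 1], [0, 0.3, 0, 0, 0, 0, 1], [-0.05, 0.3, 0, 0, 0, 0, 1], [-0.05, 0.3, 0, 0, 0, 0, 1], [-0.03, 0.3, 0, 0, 0, 0, 1], [-0.03, 0.3, 0, 0, 0, 0, 1], [0, 0, 0, 0, 0, 0, 1]]}}

```text
t: 23.3
tool_pos: [511.4, 132.7, 92.7]
tool_rot: [-3.141, 0.0, 1.638]
wrist_force: [-0.5, -0.0, 0.1]
opening: -0.2
```

```bash
python3 - <<'E'
from h import *
st('L')
E
```

```text
t 23.3 local [ -68.3 -173.2] z 92.7 rot [-3.141  0.     1.638] F local -0.51 0.03 0.15 op -0.23857894626114293
```

Go 28 mm further, to about -40, then finish in small steps.

Call:
{"api": "jog_arm", "payload": {"series": [[-0.03, 0.3, 0, 0, 0, 0, 1], [-0.03, 0.3, 0, 0, 0, 0, 1], [-0.03, 0.3, 0, 0, 0, 0, 1], [-0.03, 0.3, 0, 0, 0, 0, 1], [-0.03, 0.3, 0, 0, 0, 0, 1], [-0.03, 0.3, 0, 0, 0, 0, 1], [-0.03, 0.3, 0, 0, 0, 0, 1], [-0.02, 0.3, 0, 0, 0, 0, 1], [-0.01, 0.3, 0, 0, 0, 0, 1], [0, 0.2, 0, 0, 0, 0, 1], [0, 0, 0, 0, 0, 0, 1]]}}

```text
t: 24.4
tool_pos: [540.4, 132.5, 92.7]
tool_rot: [-3.141, -0.0, 1.638]
wrist_force: [-2.6, 1.1, 1.3]
opening: 0.1
```

Call:
{"api": "jog_arm", "payload": {"series": [[0, 0.1, 0, 0, 0, 0, 1], [0, 0.1, 0, 0, 0, 0, 1], [0, 0.1, 0, 0, 0, 0, 1], [0, 0, 0, 0, 0, 0, 1]]}}

```text
t: 24.8
tool_pos: [543.3, 132.6, 92.8]
tool_rot: [-3.141, 0.0, 1.638]
wrist_force: [-2.5, 2.7, -0.4]
opening: -0.1
```

```bash
python3 - <<'E'
from h import *
st('L')
E
```

```text
t 24.8 local [ -36.5 -175.5] z 92.8 rot [-3.141  0.     1.638] F local -2.31 2.83 -0.39 op -0.0896041894159964
```

Call:
{"api": "jog_arm", "payload": {"series": [[0, 0.1, 0, 0, 0, 0, 1], [0, 0.1, 0, 0, 0, 0, 1], [0, 0.1, 0, 0, 0, 0, 1], [0, 0, 0, 0, 0, 0, 1], [0, 0, 0, 0, 0, 0, 1]]}}

```text
t: 25.3
tool_pos: [545.1, 132.8, 92.6]
tool_rot: [-3.139, 0.0, 1.638]
wrist_force: [-13.5, 1.3, 4.8]
opening: 0.3
```

Call:
{"api": "jog_arm", "payload": {"series": [[0, 0.1, 0, 0, 0, 0, 1], [0, 0.05, 0, 0, 0, 0, 1], [0, 0, 0, 0, 0, 0, 1], [0, 0, 0, 0, 0, 0, 1], [0, 0, 0, 0, 0, 0, 1], [0, 0, 0, 0, 0, 0, 1]]}}

```text
t: 25.9
tool_pos: [545.9, 132.9, 92.5]
tool_rot: [-3.137, 0.0, 1.638]
wrist_force: [-21.1, 1.6, 8.7]
opening: -0.0
```

```bash
python3 - <<'E'
from h import *
st('L'); im=read_camera('side'); crop(im,0,0,512,384,1,'y0'); crop(im,170,120,120,90,6,'y1');crop(im,240,160,160,112,5,'y2'); crop(read_camera('top'),80,130,340,170,2,'y3')
E
```

```text
t 25.9 local [ -33.9 -175.3] z 92.5 rot [-3.137  0.     1.638] F local -20.96 3.01 8.71 op -0.04489808576466481
```

View pics/y1.png

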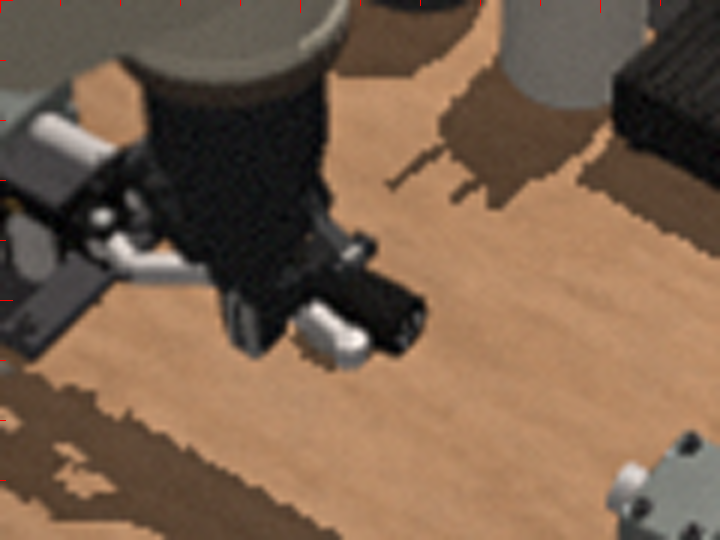

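View pics/y3.png

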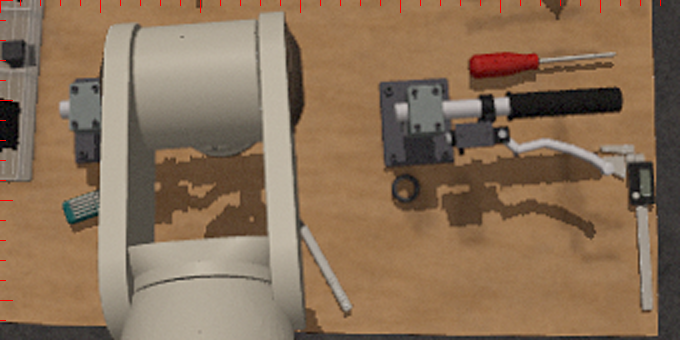

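View pics/y2.png

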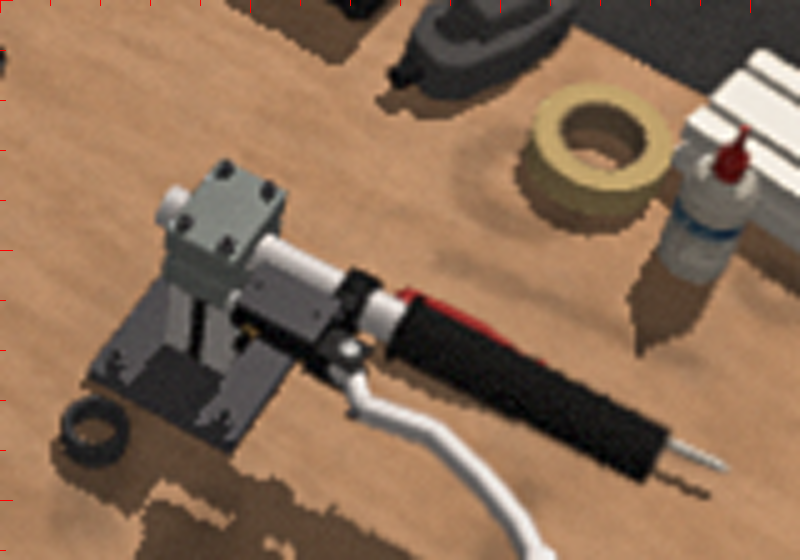

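```bash
python3 - <<'E'
from h import *
st('L'); print(ctrl.hand_in())
E
```

```text
t 26.0 local [ -33.9 -175.3] z 92.5 rot [-3.137  0.     1.638] F local -20.27 2.7 9.68 op 0.07141929286482084
the job is handed in; nothing more can be done
None
```

The soft lever is the left one. I handed the job in at 26 s with the closed fingers still pressing it against its grip at about 20 N.

- **Left lever, first press:** it gave only its light return-spring force through its whole travel. It stopped only at the grip, where I held it at 17–20 N for about a second before letting it back out.
- **Right lever:** it came up firm about 17 mm short of where the left one stopped. I held it there at 11–17 N for about a second, then let it spring out. A picture confirmed it was back out, so this is the sound one.
- **Last checks:** the final side view shows the left lever lying along its grip, the right lever out, and the bystanders I could see in place. From the pictures, the gripper linkage stays well above the grip.
- **Not fully confirmed:**
  - The arm hid the steel puck in the last pictures. It was in place in the earlier ones, and the fingertips stayed about 70 mm above the bench.
  - There is an upward wrist force of 9–10 N while pressing. I take it as friction on the blade, but did not verify that.
  - The stops came about 2–4 mm further in than I had worked out from the pictures.

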